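# Release the cam lock and push the vial slide home

## Task

The blue slide that carries the blue-capped vial is locked by the steel cam plate beside it. First swing the cam's red post round with the fingertips until the lever points at the green mark on the base plate, so that the cam's flat low side faces the slide; only then push the slide by its black upright tab, straight forward into the white reader until it is fully home, and leave everything clear. Only pushing is needed: do not touch or lift the vial, do not push the slide while the cam still blocks it, and leave the other things standing round about alone.

Things in the scene. Friction and masses are not known exactly. Their poses are not given: they have to be found in the camera images.
- fixture: The fixed aluminium fixture; origin on the table top, under the centreline of the slide track. x: the way the slide is pushed (roughly away from the robot), y left, z up. Base plate 8 mm thick, x -95 to +170 mm, y -45 to +45 mm; beside the track also to y -149 mm for x -85 to +55 mm. Its place and yaw vary, but it cannot be moved.
- reader_mouth (a point): Centre of the open front of the white reader housing over the track's far end, 45 mm above the table, x +100 mm in the fixture's frame. The housing is 64 mm deep, 84 mm wide and 97 mm high; its roof is 81 mm above the table inside. The slide's front with the vial runs into it; the black tab stays outside.
- cam_axis (a point): Point on the cam's upright axis, 60 mm above the table, 64 mm to the right (-y) of the fixture's origin. The cam is a steel disc of radius 36 mm, 22 to 34 mm above the table, with one flat cut 8 mm from the axis (its low point). Across from the flat a dark lever, 12 mm wide, 34 to 42 mm above the table, green stripe on top, reaches out to the red post.
- lever_post (a point): Centre of the red upright round post at the lever's end, 60 mm above the table. The post is 16 mm in diameter, its free part reaches from 42 to 74 mm above the table, and it stands 65 mm from the cam's axis. Push it sideways, along a circle about the cam's axis.
- low_mark (a point): Green dot of 12 mm on the base plate, 75 mm from the cam's axis, on the side away from the slide (fixture -y). With the lever pointing at it the cam is at its low point.
- cam (a joint): Angle of the cam (rad), counter-clockwise positive from above. 0: lever points at the green mark, flat low side faces the slide. Starts between -1.2 and -0.7 (lever swung back towards the robot): turn it counter-clockwise. Stops at -1.6 and +0.6; stays where it is left (about 2 N at the post turns it). The slide's roller can pass only within about 0.33 rad of 0.
- slide (a joint): Travel of the blue slide along the fixture's x (m): 0 at the start, 0.110 home at its stop. While the cam is not at its low point, the brass roller on the slide's right strikes it at about 0.015. About 2.5 N moves it; it stays where it is left. 50 mm wide, top 22 mm above the table; at the start it spans x -70 to +42 mm in the fixture's frame.
- push_face (a point): Centre of the rear face (towards fixture -x) of the black upright tab on the slide, 46 mm above the table: at the start at x = -66 mm, y = 0 in the fixture's frame. The tab is 40 mm wide, 10 mm thick, its top 69 mm above the table; it moves with the slide. Push this face towards fixture +x.
- vial: White-labelled glass vial with a blue cap, 23 mm in diameter, 46 mm high, origin at the centre of its underside. It stands loose in the white collar (38 mm outside, 15 mm high) on the slide, 22 mm above the table, at the start 20 mm ahead of the fixture's origin; it rides along with the slide, under the reader's roof. Not to be touched.
- amber_vial: Bystander: small amber vial with a grey cap, 23 mm in diameter, 42 mm high, origin at the centre of its underside, to the left of the fixture.
- blue_cap_bottle: Bystander: white bottle with a blue cap, 31 mm in diameter, 78 mm high, origin at the centre of its underside, to the right of the fixture.
- tweezers: Bystander: steel tweezers, 136 mm long, 9 mm high, lying on the table to the right of the fixture, origin at their middle.

How it is judged:
By the outcome, as a careful person would: the job done as asked, in the order asked, and still so for the second after the job is handed in, with the robot touching nothing.
It also fails if it takes over 48 s, if anything falls off the work surface, if the arm or the gripper's body presses on something with over 40 N, if the wrist force passes 120 N, or if a joint passes its speed limit or range.

## Robot

A 6-joint arm with a two-finger parallel gripper is mounted at the origin on a cart in front of the work surface, level with it; the furniture and walls round the work are solid. World frame = base frame: x ahead of the robot, y to its left, z up, the work surface at z = 0. Lengths are in m, angles in degrees, forces in N, time in s.
With the tool pointing down it reaches from about 0.275 to 0.725 m from the base axis. Payload 5.6 kg.
Tool frame: the origin (TCP) lies at the very end of the fingers, on their centre line; the grasp point (between the pads) lies 19 mm behind it; z points along the fingers, y is the line along which they close (so a half turn about z gives the same grasp; the last joint's range is limited). The gripper opens to 85 mm and grips with 20 to 120 N. Pads are 22 mm wide; open, the fingers measure 114 mm over their backs; the gripper's body (76 mm by 85 mm) begins 54 mm behind the grasp point. The pads swing forward as they close: fully open they stand 13 mm farther back than shut.
Start: joints at [-49.412, 14.616, 6.199, 0, -81.583, -16.306], TCP at [0.226, -0.501, 0.231] pointing down, gripper open.
Joint ranges: [-168.99, 168.99], [-69.2, 112.95], [-62.41, 85.93], [-164.36, 98.24], [-168.68, -3.75], [-174.98, 174.98]. Speed limits (degrees/s): [147.25, 147.25, 180, 180, 180, 180].

## Interface

Orientations are given as a 3x3 rotation matrix whose columns are the frame's x, y, z axes.
In Python, from station import env gives the robot as it stands. The module is installed in compiled form; this text tells all that it offers.
- The arm moves only by the shell command python3 -m inch 'ROWS'. ROWS is JSON, a list of rows, each a list of 3 entries, a list of its own where there are three numbers: the opening, from 0 (shut) to 1 (fully open), then the shift along the tool's x, y, z in mm, then the turn about the tool's z in rad. A call has exactly 10 rows; each row is the pose to reach, as a shift and turn from the pose commanded when the call began, along the tool's axes at that moment; what a row does not reach only later rows make up. A row lasts 1/10 s, in which the tool goes at most 50 mm and 8.59 degrees, less where a joint would pass 70% of its speed; a pose out of reach is approached as far as the arm can. A call with a gripper value outside its range is refused whole. The fingers move at their own pace and stop on an object; the grip force is fixed at half the most. Time passes only in rows, so rows that repeat a pose let the fingers close, or fill a call up. It gives the time, the measured TCP pose, the force, the opening and the grip force at its end, in the units of the state.
- env.get_state(): the state, without advancing time (a new reading comes with each control period).
- env.grab_frame(name): name is "scene" or "top" or "wrist"; returns the picture (384x512x3 uint8, red, green, blue); there is no depth.
- env.camera_info(name): a dict with "vfov" (degrees; the focal length in pixels is half the picture's height over the tangent of half this angle, whatever the lens; pixels are square), "cx", "cy" (the principal point, pixels), "extrinsics" (4x4, takes a point from camera to world coordinates). Camera axes: x right, y down, z forward; pixel columns grow to the right and rows downward; lengths in m; the calibration is good to about 2 mm. The wrist camera is an equidistant fisheye: a pixel r from the principal point sees the ray r / f radians off the axis. A picture is of the moment at which its call begins: read the wrist's pose just before it. camera_info takes no time and is no camera call; for the wrist camera it gives the pose at the moment of the call.
- env.sign_off(): hands the job in; it is judged then, once.
Trained networks look in the newest picture that a camera, given by its name, has taken for a name from the list of things; names that differ only in an ending like _2 or _b are one class to them, and where a whole thing is asked for, a point or a joint stands for the part that bears it (a point fixed in the world has none). Each returns a list of dicts, best first, with "confidence" (0 to 1); they miss things now and then, are a little off and sometimes report something else, mostly with a low value. They report only what shows in the picture. A call takes as long as a camera call.
- env.regions_of(thing, camera): "mask" (384x512 bool, what is visible of it) and "extent" ([left, top, right, bottom] in pixels, round what is visible of it).
The state is a dict: "time_s": time; "joint_pos": joint angles; "joint_vel": joint speeds; "joint_torque": joint torques, N m; "eef_pos": TCP position; "eef_rot": TCP orientation; "wrist_force": force on the tool from outside, world axes, zero at the start; "moment": the same for the moment, N m; "gripper_width": opening from 0.0 (shut) to 1.0 (fully open); "grip_force": force on a finger pad.
Only numpy, scipy, OpenCV 4.12 (cv2) and the standard library are available. Lean on these libraries where they do the work, as an engineer would, in place of code of your own. Each camera call takes 0.05 s, during which the arm holds its last target. There are 200 camera calls.

## Working session

There is one attempt and no reset: what is moved stays moved. The work goes in short steps, Python scripts to look and compute and a shell command to move; the robot and the scene stay as the last step left them, time stands still between calls to the robot, and variables do not carry over. Pictures are saved under pics/ and viewed, at most 10 in all, crops included, and the job is handed in when it is done.

```bash
mkdir -p pics; cat > h.py <<'E'
import numpy as np, cv2
from station import env
def snap(cam,name=None):
    im=env.grab_frame(cam)
    if name: cv2.imwrite('pics/'+name,im[:,:,::-1])
    return im
def to_world(cam,u,v,z):
    c=env.camera_info(cam);f=192/np.tan(np.radians(c['vfov'])/2)
    d=np.array([(u-c['cx'])/f,(v-c['cy'])/f,1.]);E=np.array(c['extrinsics'])
    d=E[:3,:3]@d;o=E[:3,3];return o+d*(z-o[2])/d[2]
def to_pix(cam,p):
    c=env.camera_info(cam);f=192/np.tan(np.radians(c['vfov'])/2);E=np.array(c['extrinsics'])
    q=E[:3,:3].T@(np.array(p)-E[:3,3]);return np.array([c['cx'],c['cy']])+f*q[:2]/q[2]
E
python3 - <<'E'
from h import *
snap('top','top0.png');snap('scene','scene0.png')
for cam in('top','scene'):
  print(cam,np.round(env.camera_info(cam)['extrinsics'],3).tolist())
  for n in('fixture','lever_post','push_face','cam_axis','vial','slide','low_mark','reader_mouth','blue_cap_bottle','tweezers','amber_vial'):
    try:
      for r in env.regions_of(n,cam)[:1]:
        ys,xs=np.nonzero(r['mask']);print(n,round(r['confidence'],2),np.round(r['extent']),xs.mean().round(1),ys.mean().round(1),np.round(to_world(cam,xs.mean(),ys.mean(),.06),3))
    except Exception as e: print(n,e)
s=env.get_state();print(s['time_s'],s['eef_pos'],np.round(s['eef_rot'],3).tolist())
E
```

```text
top [[-0.008, -0.999, 0.053, 0.438], [-1.0, 0.009, 0.025, -0.002], [-0.026, -0.053, -0.998, 1.231], [0.0, 0.0, 0.0, 1.0]]
fixture 0.82 [198. 113. 289. 235.] 240.6 179.8 [0.538 0.055 0.06 ]
lever_post 0.88 [236. 182. 265. 217.] 252.8 197.6 [0.496 0.027 0.06 ]
push_face 0.73 [208. 164. 239. 210.] 224.0 192.7 [0.508 0.094 0.06 ]
cam_axis 0.79 [198. 112. 290. 232.] 240.8 180.3 [0.537 0.055 0.06 ]
vial 0.58 [222. 174. 230. 182.] 225.8 176.8 [0.545 0.09  0.06 ]
slide 0.74 [209. 167. 241. 218.] 223.6 193.1 [0.507 0.095 0.06 ]
reader_mouth 0.88 [199. 114. 288. 232.] 240.8 179.9 [0.538 0.055 0.06 ]
blue_cap_bottle 0.44 [326. 215. 337. 230.] 332.6 222.0 [ 0.437 -0.159  0.06 ]
tweezers 0.4 [350. 233. 361. 238.] 355.3 235.5 [ 0.405 -0.212  0.06 ]
amber_vial 0.46 [238. 187. 263. 218.] 252.9 197.8 [0.495 0.026 0.06 ]
scene [[-0.793, -0.316, 0.52, 0.075], [-0.609, 0.437, -0.662, 0.583], [-0.018, -0.842, -0.539, 0.542], [0.0, 0.0, 0.0, 1.0]]
fixture 0.84 [170. 163. 304. 264.] 227.9 214.3 [0.515 0.103 0.06 ]
lever_post 0.74 [241. 200. 282. 221.] 260.5 209.2 [0.47  0.048 0.06 ]
push_face 0.97 [204. 213. 259. 249.] 234.7 229.4 [0.471 0.133 0.06 ]
cam_axis 0.77 [175. 160. 302. 263.] 228.0 214.4 [0.514 0.103 0.06 ]
vial 0.57 [215. 204. 228. 220.] 220.3 210.3 [0.537 0.102 0.06 ]
slide 0.83 [205. 214. 256. 249.] 235.1 229.9 [0.469 0.134 0.06 ]
low_mark 0.69 [170. 160. 298. 267.] 228.0 214.3 [0.515 0.103 0.06 ]
reader_mouth 0.7 [171. 161. 302. 264.] 227.7 214.6 [0.514 0.104 0.06 ]
blue_cap_bottle 0.72 [317. 165. 328. 196.] 321.3 181.1 [ 0.42  -0.129  0.06 ]
tweezers 0.48 [337. 173. 362. 189.] 349.2 180.3 [ 0.368 -0.171  0.06 ]
amber_vial 0.48 [196. 250. 211. 270.] 202.8 257.1 [0.467 0.23  0.06 ]
1.2 [ 0.22618503 -0.50133274  0.23128818] [[-0.912, -0.411, -0.0], [-0.411, 0.912, -0.0], [0.0, 0.0, -1.0]]
```

View pics/top0.png

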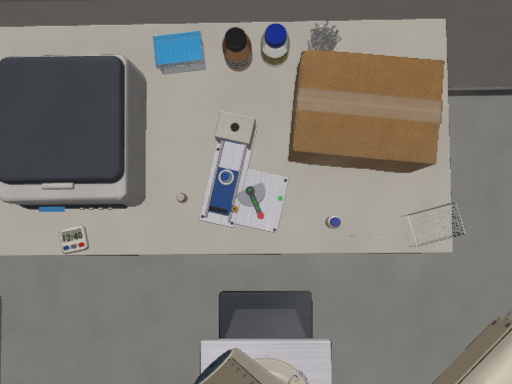

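View pics/scene0.png

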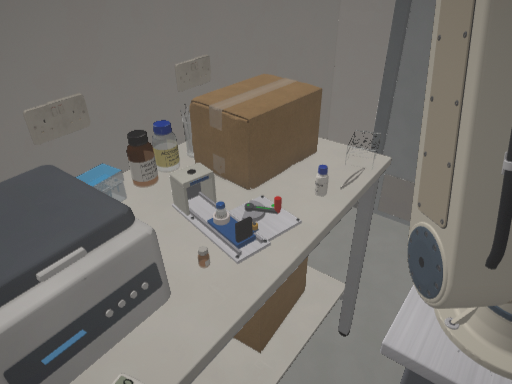

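The top view shows the fixture: slide at (225,190), red post near (261,215), green mark near (281,198), and cam axis near (251,190). The scene view agrees, with the post at (278,202). Next I'll fit the fixture pose from colour blobs.

```bash
cat > fit.py <<'E'
from h import *
from scipy.optimize import least_squares
def blob(im,lo,hi,box):
    h=cv2.cvtColor(im,cv2.COLOR_RGB2HSV);m=cv2.inRange(h,lo,hi);k=np.zeros_like(m);l,t,r,b=box;k[t:b,l:r]=m[t:b,l:r]
    n,_,s,c=cv2.connectedComponentsWithStats(k)
    if n<2:return None
    i=1+np.argmax(s[1:,4]);return c[i],s[i].tolist()
def w(p,x,y,z):
    c,s=np.cos(p[2]),np.sin(p[2]);return np.array([p[0]+c*x-s*y,p[1]+s*x+c*y,z])
def post(p,z):q=p[3];return w(p,.065*np.sin(q),-.064-.065*np.cos(q),z)
E
python3 - <<'E'
from fit import *
T=snap('top');S=snap('scene')
obs=[]
for cam,im,items in(('top',T,(('red',(0,150,90),(6,255,255),(250,205,275,225)),('green',(50,120,60),(80,255,255),(272,190,290,206)),('cap',(100,120,60),(125,255,130),(218,168,236,188)),('roll',(10,110,90),(25,255,255),(225,200,245,215)))),
 ('scene',S,(('red',(0,150,60),(6,255,255),(265,190,290,215)),('green',(50,120,60),(80,255,255),(285,205,310,235)),('cap',(100,100,40),(125,255,255),(213,200,230,208))))):
  for n,lo,hi,b in items:
    r=blob(im,lo,hi,b);print(cam,n,r)
    if r: obs.append((cam,n,r[0]))
def pt(p,n,cam):
    if n=='red': return post(p,.074 if cam=='top' else .06)
    if n=='green': return w(p,0,-.139,.008)
    if n=='cap': return w(p,.02,0,.066 if cam=='top' else .062)
use=[o for o in obs if o[1]in('red','green') or (o[1]=='cap' and o[0]=='scene')]
f=lambda p:np.concatenate([to_pix(c,pt(p,n,c))-u for c,n,u in use])
r=least_squares(f,[.5,.08,-.25,-.9]);print(r.x,np.round(r.fun,1))
cv2.imwrite('pics/crop.png',cv2.resize(np.hstack([T[105:245,190:300],S[150:290,160:310]])[:,:,::-1],None,fx=3,fy=3,interpolation=cv2.INTER_CUBIC))
E
```

```text
top red (array([259.77777778, 214.77777778]), [258, 213, 5, 5, 18])
top green (array([279.81818182, 197.81818182]), [278, 196, 4, 4, 11])
top cap (array([227.9893617, 182.4893617]), [218, 170, 18, 18, 94])
top roll (array([234.29166667, 208.41666667]), [232, 206, 6, 6, 24])
scene red (array([276.87096774, 199.61290323]), [275, 197, 6, 10, 31])
scene green None
scene cap (array([219.63636364, 204.5       ]), [216, 202, 8, 6, 44])
[ 0.53157441  0.09499534 -0.25205007 -0.89996375] [ 1.6 -0.5  0.5  0.1 -0.2  2.8 -0.6  0.3]
```

View pics/crop.png

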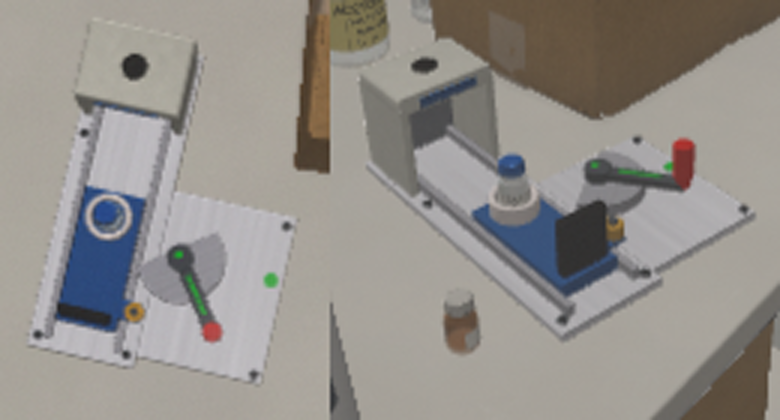

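```bash
python3 - <<'E'
from fit import *
import json
O=[('top',(259.8,214.8),'p',.074),('top',(279.8,197.8),(0,-139,8)),('top',(234.7,127),(132,0,97)),('top',(225.7,176.3),(20,0,68)),('top',(250.3,191),(0,-64,48)),
('top',(217.7,210),(-61,0,69)),('top',(199.7,220.3),(-95,45,8)),('top',(278.3,232.3),(-85,-149,8)),('top',(289.3,177),(55,-149,8)),
('scene',(276.9,200.6),'p',.058),('scene',(220.7,204.3),(20,0,63)),('scene',(249,207.3),(0,-64,48)),('scene',(237.7,263.3),(-95,45,8)),('scene',(301,220.7),(-85,-149,8))]
def f(p):return np.concatenate([to_pix(o[0],post(p,o[3]) if o[2]=='p' else w(p,*np.array(o[2])/1e3))-o[1] for o in O])
r=least_squares(f,[.53,.095,-.25,-.9],loss='soft_l1');p=r.x;print(p);print(np.round(f(p).reshape(-1,2),1).tolist())
json.dump(p.tolist(),open('p.json','w'))
print('axis',w(p,0,-.064,.06),'post',post(p,.06),'face',w(p,-.066,0,.046),'mouth',w(p,.1,0,.045))
print('yaw deg',np.degrees(p[2]))
E
```

```text
[ 0.52715996  0.09537441 -0.21779055 -0.95523573]
[[1.1, 0.7], [0.8, 0.0], [-0.4, 0.3], [-0.6, -0.3], [-0.1, -0.5], [0.0, -0.2], [-0.4, -0.2], [-0.8, 0.4], [-0.1, -0.2], [0.5, 3.3], [-0.6, 1.0], [-0.1, -3.6], [0.0, -1.6], [0.9, -0.7]]
axis [0.5133313  0.03288627 0.06      ] post [0.45340604 0.00770764 0.06      ] face [0.46271906 0.10963522 0.046     ] mouth [0.62479769 0.07376712 0.045     ]
yaw deg -12.478479584671367
```

```bash
cat > go.py <<'E'
from fit import *
import json
p=np.array(json.load(open('p.json')))
def rows(fx,fy,z,ang):
    """shift (mm, tool axes) and turn so TCP is at fixture (fx,fy) mm, height z mm, tool -y at fixture angle ang"""
    s=env.get_state();R=np.array(s['eef_rot']);d=R.T@(w(p,fx/1e3,fy/1e3,z/1e3)-s['eef_pos'])*1e3
    a=np.arctan2(-R[1,1],-R[0,1]);t=-((p[2]+ang-a+np.pi)%(2*np.pi)-np.pi)
    print('f',np.round([fx,fy,z]),np.round(ang,2),'shift',np.round(d).tolist(),'turn',round(t,3))
def arc(q,off,z):
    rows(65*np.sin(q)-off*np.cos(q),-64-65*np.cos(q)-off*np.sin(q),z,q)
def where():
    s=env.get_state();e=np.array(s['eef_pos'])-w(p,0,0,0);c,n=np.cos(p[2]),np.sin(p[2])
    print('t',s['time_s'],'fix mm',np.round([c*e[0]+n*e[1],-n*e[0]+c*e[1],s['eef_pos'][2]],4)*1e3,'F',np.round(s['wrist_force'],1),'g',s['gripper_width'],'j',np.round(s['joint_pos']))
E
python3 -c "
from go import *
where();arc(p[3],32,130);arc(p[3],32,50)"
```

```text
t 1.3 fix mm [-164.9 -647.6  231.3] F [ 0.1  0.2 -0.8] g 1.0018405407569426 j [-49.  15.   6.  -0. -82. -16.]
f [-72. -75. 130.] -0.96 shift [-417.0, 403.0, 101.0] turn 0.026
f [-72. -75.  50.] -0.96 shift [-417.0, 403.0, 181.0] turn 0.026
```

```bash
python3 -m inch '[[0,[-40,40,0],0],[0,[-75,72,0],0],[0,[-110,106,5],0],[0,[-145,140,10],0],[0,[-180,174,15],0],[0,[-215,208,20],0],[0,[-250,242,25],0],[0,[-285,276,30],0],[0,[-320,310,35],0.02],[0,[-350,340,40],0.02]]'
python3 -m inch '[[0,[-25,22,10],0],[0,[-45,42,25],0],[0,[-60,56,40],0],[0,[-66,62,55],0],[0,[-67,63,61],0],[0,[-67,63,61],0],[0,[-67,63,61],0],[0,[-67,63,61],0],[0,[-67,63,61],0],[0,[-67,63,61],0]]'
python3 - <<'E'
from go import *
snap('wrist','w1.png');T=snap('top')
where();arc(p[3],32,50)
cv2.imwrite('pics/crop2.png',cv2.resize(T[140:260,190:310,::-1],None,fx=4,fy=4,interpolation=cv2.INTER_CUBIC))
E
```

```text
time_s: 2.3
eef_pos: [0.4059, -0.0452, 0.1915]
eef_rot: [[-0.919, -0.393, 0.001], [-0.393, 0.919, 0.0], [-0.001, -0.0, -1.0]]
wrist_force: [0.2, 0.3, -0.6]
gripper_width: 0.003
grip_force: 0.0
time_s: 3.3
eef_pos: [0.4424, 0.0366, 0.1308]
eef_rot: [[-0.92, -0.392, 0.001], [-0.392, 0.92, 0.0], [-0.001, -0.0, -1.0]]
wrist_force: [-0.7, -0.2, -0.3]
gripper_width: 0.004
grip_force: 0.0
t 3.4 fix mm [-70.1 -75.6 130.5] F [ 0.  -0.2  0.3] g 0.004620058487369456 j [ 25.   6. -20.   0. -64. -92.]
f [-72. -75.  50.] -0.96 shift [1.0, 1.0, 81.0] turn 0.006
```

View pics/w1.png

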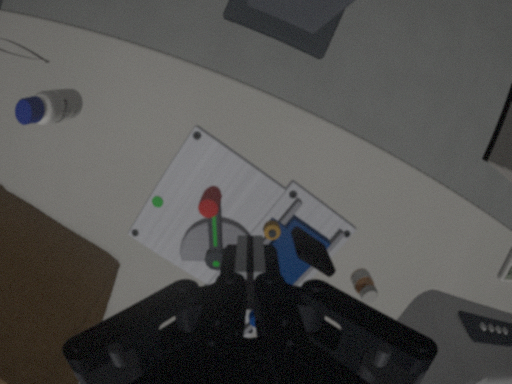

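The wrist view shows the shut fingertips at (250,245), between the post top (208,208) and the roller (272,231). The green mark is at (158,201). I'll check these against the fit before going down.

```bash
cat >> go.py <<'E'
def wr(u,v,z):
    c=env.camera_info('wrist');f=192/np.tan(np.radians(c['vfov'])/2);E=np.array(c['extrinsics'])
    a=np.array([u-c['cx'],v-c['cy']]);r=np.hypot(*a);th=r/f
    d=E[:3,:3]@np.r_[a/r*np.sin(th),np.cos(th)];P=E[:3,3]+d*(z-E[2,3])/d[2]
    e=P-w(p,0,0,0);cc,n=np.cos(p[2]),np.sin(p[2]);return np.round(np.array([cc*e[0]+n*e[1],-n*e[0]+cc*e[1]])*1e3,1)
E
python3 - <<'E'
from go import *
im=cv2.imread('pics/w1.png')[:,:,::-1].copy()
g=blob(im,(50,120,40),(80,255,255),(145,190,170,215));r=blob(im,(0,150,60),(8,255,255),(190,175,230,225));print(g,r)
print('green',wr(*g[0],.008),'exp 0 -139'); print('post top',wr(208,209,.074),'exp',65*np.sin(p[3]),-64-65*np.cos(p[3]))
print('plate corners',wr(197,127,.008),'screw; tab',wr(313,252,.069))
E
```

```text
(array([157.06779661, 201.37288136]), [153, 197, 9, 9, 59]) (array([207.75      , 208.84285714]), [200, 202, 18, 15, 140])
green [  -0.5 -137.7] exp 0 -139
post top [-52.9 -99.9] exp -53.06924203163456 -101.53206029766807
plate corners [ -84.9 -143.8] screw; tab [-67.9 -10. ]
```

```bash
python3 -m inch '[[0,[0,0,20],0],[0,[0,0,45],0],[0,[0,0,65],0],[0,[0,0,78],0],[0,[0,0,80],0],[0,[0,0,80],0],[0,[0,0,80],0],[0,[0,0,80],0],[0,[0,0,80],0],[0,[0,0,80],0]]'
python3 - <<'E'
from go import *
where()
for q in np.linspace(p[3],0,11): arc(q,22,50)
E
```

```text
time_s: 4.4
eef_pos: [0.4425, 0.0369, 0.0506]
eef_rot: [[-0.92, -0.393, 0.001], [-0.393, 0.92, 0.0], [-0.001, -0.0, -1.0]]
wrist_force: [0.3, 0.0, -0.4]
gripper_width: 0.0
grip_force: 0.0
t 4.4 fix mm [-70.1 -75.4  50.6] F [ 0.3  0.  -0.4] g 0.0003807876392409173 j [ 25.  11. -27.   0. -52. -92.]
f [-66. -84.  50.] -0.96 shift [1.0, -9.0, 1.0] turn 0.006
f [-64. -90.  50.] -0.86 shift [3.0, -15.0, 1.0] turn -0.089
f [-61. -96.  50.] -0.76 shift [4.0, -22.0, 1.0] turn -0.185
f [ -58. -101.   50.] -0.67 shift [5.0, -28.0, 1.0] turn -0.281
f [ -54. -107.   50.] -0.57 shift [5.0, -35.0, 1.0] turn -0.376
f [ -49. -112.   50.] -0.48 shift [4.0, -41.0, 1.0] turn -0.472
f [ -45. -116.   50.] -0.38 shift [3.0, -48.0, 1.0] turn -0.567
f [ -39. -120.   50.] -0.29 shift [1.0, -54.0, 1.0] turn -0.663
f [ -34. -124.   50.] -0.19 shift [-1.0, -60.0, 1.0] turn -0.758
f [ -28. -127.   50.] -0.1 shift [-4.0, -66.0, 1.0] turn -0.854
f [ -22. -129.   50.] 0.0 shift [-8.0, -72.0, 1.0] turn -0.949
```

```bash
python3 -m inch '[[0,[1,-5,0],0],[0,[1,-9,0],0],[0,[3,-15,0],-0.09],[0,[4,-22,0],-0.18],[0,[5,-28,0],-0.28],[0,[5,-35,0],-0.38],[0,[4,-41,0],-0.47],[0,[3,-48,0],-0.57],[0,[3,-48,0],-0.57],[0,[3,-48,0],-0.57]]'
python3 - <<'E'
from go import *
im=snap('wrist','w2.png');where()
r=blob(im,(0,150,60),(8,255,255),(0,0,512,384));print(r,wr(*r[0],.07))
for q in (-.29,-.19,-.1,0): arc(q,22,50)
E
```

```text
time_s: 5.4
eef_pos: [0.4583, -0.0088, 0.0502]
eef_rot: [[-0.565, -0.825, -0.0], [-0.825, 0.565, -0.0], [0.0, 0.0, -1.0]]
wrist_force: [-0.2, -0.3, 0.6]
gripper_width: 0.002
grip_force: 0.0
t 5.45 fix mm [ -44.8 -116.5   50.2] F [-0.3 -1.1 -0.3] g 0.003021145066604411 j [ 19.  13. -25.   0. -53. -53.]
(array([204.25      , 272.76869159]), [190, 259, 30, 27, 428]) [ -23.1 -122.2]
f [ -40. -120.   50.] -0.29 shift [1.0, -6.0, 0.0] turn -0.092
f [ -34. -124.   50.] -0.19 shift [3.0, -13.0, 0.0] turn -0.192
f [ -28. -126.   50.] -0.1 shift [3.0, -19.0, 0.0] turn -0.282
f [ -22. -129.   50.] 0 shift [3.0, -26.0, 0.0] turn -0.382
```

View pics/w2.png

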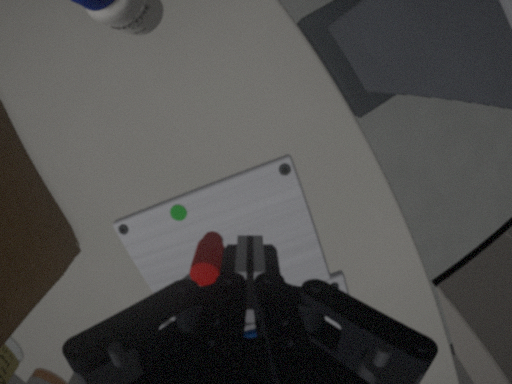

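The post top at (205,273) puts the lever at about q = -0.37, so it is following the tool as planned. I'll finish the swing, then back off and check.

```bash
python3 -m inch '[[0,[1,-6,0],-0.09],[0,[3,-13,0],-0.19],[0,[3,-19,0],-0.28],[0,[3,-26,0],-0.38],[0,[3,-26,0],-0.38],[0,[3,-26,0],-0.38],[0,[3,-26,0],-0.38],[0,[3,-20,-5],-0.38],[0,[3,-5,-30],-0.38],[0,[3,15,-75],-0.38]]'
python3 - <<'E'
from go import *
T=snap('top');im=snap('wrist');where()
r=blob(im,(0,150,60),(8,255,255),(0,0,512,384));print(r,wr(*r[0],.07))
r=blob(T,(0,150,90),(6,255,255),(250,190,300,225));print(r)
for q in(-.1,0,.1):print(q,to_pix('top',post(np.r_[p[:3],q],.074)))
im=np.hstack([T[105:245,190:310],np.zeros((140,1,3),np.uint8)]);cv2.imwrite('pics/c3.png',cv2.resize(im[:,:,::-1],None,fx=4,fy=4,interpolation=cv2.INTER_CUBIC))
rows(-105,0,120,0);rows(-105,0,42,0)
E
```

```text
time_s: 6.45
eef_pos: [0.4418, -0.0027, 0.124]
eef_rot: [[-0.217, -0.976, -0.006], [-0.976, 0.217, -0.001], [0.003, 0.006, -1.0]]
wrist_force: [1.2, 0.3, 0.1]
gripper_width: -0.0
grip_force: 0.0
t 6.55 fix mm [ -58.  -111.7  131.3] F [ 1.2 -0.2 -0.3] g 0.0038174504248333417 j [ 20.   6. -20.   0. -64. -33.]
(array([169.15068493, 186.06164384]), [162, 178, 16, 17, 146]) [   2.  -126.9]
None
-0.1 [276.55154485 198.26137285]
0 [277.26388795 195.55819485]
0.1 [277.70184705 192.79866332]
f [-105    0  120] 0 shift [-112.0, 47.0, 11.0] turn 0.002
f [-105    0   42] 0 shift [-111.0, 48.0, 89.0] turn 0.002
```

View pics/c3.png

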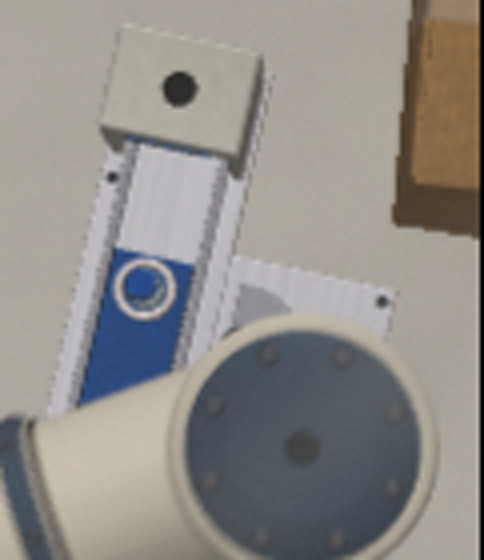

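The wrist view puts the post at fixture (2,-127), so q is about 0.03: the cam is at its low point. The arm hides the post in the top crop, but the slide is still at its start. Next I'll go behind the tab.

```bash
python3 -m inch '[[0,[-30,13,0],0],[0,[-60,26,0],0],[0,[-90,40,5],0],[0,[-108,46,10],0],[0,[-111,48,25],0],[0,[-111,48,50],0],[0,[-111,48,72],0],[0,[-111,48,87],0],[0,[-111,48,89],0],[0,[-111,48,89],0]]'
python3 - <<'E'
from go import *
where();im=snap('wrist','w4.png');rows(-82,0,42,0);rows(30,0,42,0)
r=blob(im,(0,150,60),(8,255,255),(0,0,512,384));print(r,wr(*r[0],.07) if r else '')
E
```

```text
time_s: 7.55
eef_pos: [0.4213, 0.1163, 0.0368]
eef_rot: [[-0.215, -0.977, 0.0], [-0.977, 0.215, -0.0], [-0.0, -0.0, -1.0]]
wrist_force: [0.5, 0.2, -0.6]
gripper_width: 0.001
grip_force: 0.0
t 7.55 fix mm [-107.9   -2.4   36.8] F [ 0.5  0.2 -0.6] g 0.0006942791371615354 j [ 36.  11. -29.   0. -50. -49.]
f [-82   0  42] 0 shift [-2.0, -25.0, -5.0] turn 0.001
f [30  0 42] 0 shift [-2.0, -137.0, -5.0] turn 0.001
(array([14.5023622 , 23.94645669]), [0, 9, 41, 32, 635]) [  -1.1 -127.4]
```

View pics/w4.png

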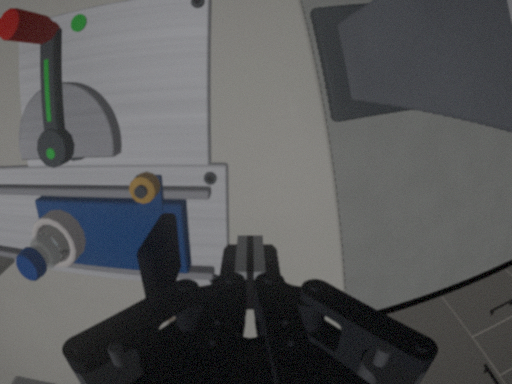

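The lever points at the green mark (78,22), the flat lies parallel to the track, and the fingers stand behind the tab (160,255). I'll push now.

```bash
python3 -m inch '[[0,[-2,-15,-5],0],[0,[-2,-22,-5],0],[0,[-2,-27,-5],0],[0,[-2,-33,-5],0],[0,[-2,-40,-5],0],[0,[-2,-47,-5],0],[0,[-2,-54,-5],0],[0,[-2,-61,-5],0],[0,[-2,-67,-5],0],[0,[-2,-70,-5],0]]'
python3 -m inch '[[0,[0,-5,0],0],[0,[0,-12,0],0],[0,[0,-19,0],0],[0,[0,-26,0],0],[0,[0,-33,0],0],[0,[0,-40,0],0],[0,[0,-46,0],0],[0,[0,-51,0],0],[0,[0,-55,0],0],[0,[0,-57,0],0]]'
python3 -c "
from go import *
where();rows(30,0,42,0)"
```

```text
time_s: 8.6
eef_pos: [0.4904, 0.1025, 0.041]
eef_rot: [[-0.216, -0.976, -0.001], [-0.976, 0.216, -0.001], [0.001, 0.001, -1.0]]
wrist_force: [-3.9, -0.2, 1.6]
gripper_width: -0.001
grip_force: 1.4
time_s: 9.6
eef_pos: [0.5462, 0.0908, 0.0413]
eef_rot: [[-0.215, -0.977, 0.0], [-0.977, 0.215, 0.0], [-0.0, -0.0, -1.0]]
wrist_force: [-3.3, -1.7, -1.1]
gripper_width: -0.003
grip_force: 1.3
t 9.6 fix mm [19.6 -0.4 41.3] F [-3.3 -1.7 -1.1] g -0.003276082046506374 j [ 26.  23. -12.  -0. -56. -38.]
f [30  0 42] 0 shift [-0.0, -10.0, -1.0] turn 0.001
```

Pushing on slowly until the stop shows in the force.

```bash
python3 -m inch '[[0,[0,-2,0],0],[0,[0,-4,0],0],[0,[0,-6,0],0],[0,[0,-7,0],0],[0,[0,-8,0],0],[0,[0,-9,0],0],[0,[0,-10,0],0],[0,[0,-11,0],0],[0,[0,-11,0],0],[0,[0,-11,0],0]]'
python3 -c "
from go import *
where()"
```

```text
time_s: 10.6
eef_pos: [0.5568, 0.0885, 0.0414]
eef_rot: [[-0.215, -0.977, 0.001], [-0.977, 0.215, 0.0], [-0.0, -0.001, -1.0]]
wrist_force: [-1.1, -0.3, -0.5]
gripper_width: -0.002
grip_force: 1.0
t 10.6 fix mm [30.4 -0.3 41.4] F [-1.1 -0.3 -0.5] g -0.0018146449475360238 j [ 25.  24. -10.   0. -56. -37.]
```

Not yet at the stop.

```bash
python3 -m inch '[[0,[0,-1,0],0],[0,[0,-1,0],0],[0,[0,-2,0],0],[0,[0,-2,0],0],[0,[0,-3,0],0],[0,[0,-3,0],0],[0,[0,-4,0],0],[0,[0,-4,0],0],[0,[0,-4,0],0],[0,[0,-4,0],0]]'
python3 -c "
from go import *
where()"
```

```text
time_s: 11.6
eef_pos: [0.5583, 0.088, 0.0413]
eef_rot: [[-0.216, -0.976, -0.004], [-0.977, 0.216, 0.001], [0.0, 0.004, -1.0]]
wrist_force: [-11.5, 3.9, 7.0]
gripper_width: -0.001
grip_force: 6.2
t 11.6 fix mm [32.  -0.5 41.3] F [-11.5   3.9   7. ] g -0.0013603014395501504 j [ 25.  24. -10.  -0. -57. -37.]
```

The force rose to 11.5 N with the tool stalled, so the slide is on its stop. I'll back off and look.

```bash
python3 -m inch '[[0,[0,3,0],0],[0,[0,10,0],0],[0,[0,25,0],0],[0,[0,45,0],0],[0,[0,60,-20],0],[0,[0,75,-60],0],[0,[0,90,-100],0],[0,[0,105,-130],0],[0,[0,120,-150],0],[0,[0,130,-150],0]]'
python3 -m inch '[[0,[30,20,0],0],[0,[70,20,0],0],[0,[110,20,0],0],[0,[150,20,0],0],[0,[190,20,0],0],[0,[230,20,0],0],[0,[260,20,0],0],[0,[280,20,0],0],[0,[280,20,0],0],[0,[280,20,0],0]]'
python3 - <<'E'
from go import *
T=snap('top');S=snap('scene');where()
cv2.imwrite('pics/c5.png',cv2.resize(np.hstack([T[105:245,190:300],S[150:290,160:310]])[:,:,::-1],None,fx=3,fy=3,interpolation=cv2.INTER_CUBIC))
print(blob(T,(0,150,90),(6,255,255),(250,180,300,225)),to_pix('top',w(p,.049,0,.069)))
E
```

```text
time_s: 12.6
eef_pos: [0.435, 0.1166, 0.195]
eef_rot: [[-0.215, -0.977, 0.008], [-0.977, 0.215, 0.004], [-0.005, -0.007, -1.0]]
wrist_force: [0.2, -0.1, -0.1]
gripper_width: 0.002
grip_force: 0.0
time_s: 13.6
eef_pos: [0.3536, -0.1538, 0.1909]
eef_rot: [[-0.217, -0.976, 0.0], [-0.976, 0.217, 0.0], [-0.0, -0.0, -1.0]]
wrist_force: [0.9, 0.1, 0.1]
gripper_width: -0.001
grip_force: 0.0
t 13.7 fix mm [-115.5 -280.1  191. ] F [ 0.2 -0.4 -0.1] g -0.0011581589418951622 j [  0.  -3. -20.  -0. -73. -13.]
(array([276.14285714, 195.19047619]), [274, 193, 5, 5, 21]) [227.62451309 163.89530261]
```

View pics/c5.png

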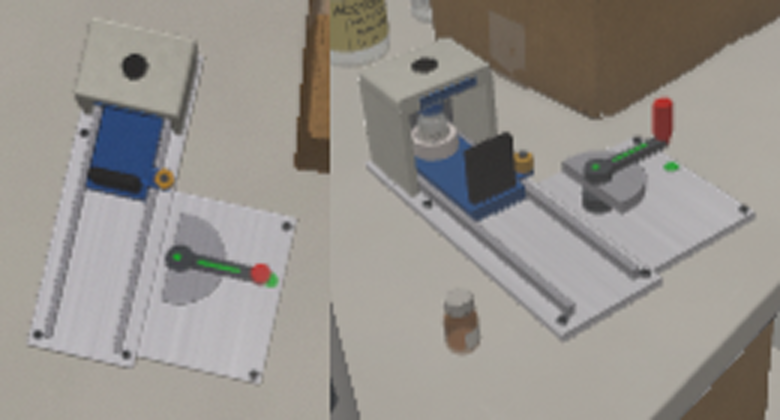

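The tab is at about (228,165) in the top view, with the vial inside the reader and the lever on the green mark. I'll check the travel numerically against the first picture.

```bash
python3 - <<'E'
from go import *
A=cv2.imread('pics/top0.png')[:,:,::-1].copy();B=snap('top')
P=[]
for im,b in((A,(206,198,232,217)),(B,(214,156,241,172))):
    g=cv2.cvtColor(im,cv2.COLOR_RGB2GRAY);l,t,r,bo=b;m=np.clip(45-g[t:bo,l:r].astype(float),0,None);ys,xs=np.mgrid[t:bo,l:r]
    u=[(xs*m).sum()/m.sum(),(ys*m).sum()/m.sum()];P.append(to_world('top',*u,.066));print(u,m.sum())
print(np.linalg.norm(P[1]-P[0]))
E
```

```text
[np.float64(216.90070921985816), np.float64(209.39716312056737)] 141.0
[np.float64(227.9090909090909), np.float64(165.16161616161617)] 297.0
0.10705489363001
```

```bash
python3 -c "
from station import env
print(env.sign_off())"
```

```text
the job is handed in; nothing more can be done
None
```

I swung the cam to the green mark, then pushed the slide until it stalled against its stop (about 11.5 N; the top view measures 107 mm of the 110 mm travel, within reading error), left the arm clear, and handed the job in at about 14 s.

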